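# Take the drill-bit holder off the tool board

## Task

The drill-bit holder, a wooden block of bits on a metal plate, hangs on the sloping tool board by two keyhole slots. Slide it up the board until the stud heads come to the wide ends of the slots, lift it off its studs without forcing it, and lay it down gently, flat on its back, in the wooden tray. Leave the other holder hanging and everything else on the bench where it is.

Things in the scene. Friction and masses are not known exactly. Their poses are not given: they have to be found in the camera images.
- bit_block (a point): Bit holder (0.34 kg): wooden block 56 mm up-slope (x), 44 wide (y), 46 deep (z) on the front of an 84 (x) x 160 (y) x 4 mm aluminium plate with 2 mm grippy rubber feet that keep it where it is left. Point: block centre, over the plate's centre, 23 mm above its front, 29 above the feet's underside. Axes: x up the slope, z out of the board. Six drill bits stand up to 52 mm out of the block's +x end.
- wide_left (a point): Centre of the wide end of the bit holder's left keyhole, on the plate's underside (18.5 mm below and 60 mm to the +y side of the block's centre). Wide end 22 mm across; above it (+x) a 9 mm wide slot runs on to 40.5 mm above this point. A stud stands in the slot: slide the holder up and the wide end comes to it.
- wide_right (a point): The same on the right, at y = -60 mm. Slid up the board, the holder comes to a firm stop when the 6 mm shanks meet the lower edges of both wide ends. There the 19 mm heads still catch the plate: they pass only about 8 mm (+-1.5) back down from that stop. It starts hung at a varying place in the narrow slots.
- board: Plywood tool board, fixed, 270 mm up the slope x 380 mm, sloping 35 degrees from level, facing mostly to the robot's right. Origin mid-face, x up the slope, y left, z out of the face. Four studs in a row about half way up, a pair per holder, holders 180 mm apart: shank 6 mm, round head 19 x 4 mm, its top 6 mm above a hung plate's front. A 20 mm ledge runs along the foot.
- tube_holder: The other holder, hung beside the first on the same kind of plate, with a grey tube 52 mm across and 85 mm long, markers in it, in place of the block. Origin under the middle of its plate, axes as for the bit holder. The two may hang either way round, left or right.
- tray_in (a point): Open wooden tray, fixed on the bench: inside 189 mm (x) by 229 mm (y), floor 8 mm thick, walls 8 mm thick and 30 mm high above the bench. Point: centre of its inner floor, z up.
- tray: The same tray; origin at the centre of its underside, on the bench, axes as for the point on its floor.
- spray_can: Spray can, 55 mm across and 170 mm high, standing on the bench; origin at the centre of its underside.
- tape_roll: Roll of tape lying flat, 100 mm across, 25 mm high; origin at the centre of its underside.
- offcut: Wooden offcut lying on the bench, 55 x 85 x 28 mm; origin at the centre of its underside.
Not all that is in view belongs to the job. Leave any yellow look-alike of the part that bears bit_block alone.

How it is judged (in metres and radians):
On the way, in this order (a step that is already met when the one before it is completed fails the run):
1. the bit holder is slid up the board until the stud heads stand in the wide ends of its slots, still lying against the board (x of bit_block in the frame of board above 0.019 m and z of bit_block in the frame of board below 0.033 m), for 0.05 s.
2. it is lifted clear of the studs (z of bit_block in the frame of board above 0.06 m), for 0.1 s.
At the end, for the whole second after the job is handed in: The bit holder lies flat on its back (within 0.08 rad) on the floor of the tray, its block within 75 mm (x) and 90 mm (y) of the tray's centre; the other holder has stayed within 8 mm, and the can, tape and offcut within 30 mm, of where they were (x of bit_block in the frame of tray_in between -0.075 and 0.075 m and y of bit_block in the frame of tray_in between -0.09 and 0.09 m and z of bit_block in the frame of tray_in between 0.022 and 0.034 m and angle between bit_block's own z axis and vertical below 0.08 rad and distance of tube_holder from where it was at the start of the episode below 0.008 m and distance of each of spray_can, tape_roll, offcut from where it was at the start of the episode below 0.03 m); the robot touches nothing.
It fails at once if the bit holder is forced against the board or its studs (over 80 N) (contact force between bit_holder and board above 80 N).
It fails at once if the bit holder is dropped or slammed into the tray (over 60 N) (contact force between bit_holder and tray above 60 N).
It fails at once if the other holder comes off its studs or is pushed along them (over 20 mm) (distance of tube_holder from where it was at the start of the episode above 0.02 m).
It fails at once if the spray can is knocked over (angle between spray_can's own z axis and vertical above 0.5 rad).
It also fails if it takes over 53 s, if anything falls off the work surface, if the arm or the gripper's body presses on something with over 40 N, if the wrist force passes 120 N, or if a joint passes its speed limit or range.

## Robot

A 6-joint arm with a two-finger parallel gripper is mounted at the origin on the work surface. World frame = base frame: x ahead of the robot, y to its left, z up, the work surface at z = 0. Lengths are in m, angles in degrees, forces in N, time in s.
With the tool pointing down it reaches from about 0.35 to 0.775 m from the base axis. Payload 7.3 kg.
Tool frame: the origin (TCP) lies between the finger pads; the fingertips stand 17 mm ahead of it and the grasp point (between the pads) lies 2 mm behind it; z points along the fingers, y is the direction in which the jaws open and shut (so a half turn about z gives the same grasp; the last joint's range is limited). The gripper opens to 92 mm and grips with 3 to 60 N. Pads are 19 mm wide; open, the fingers measure 130 mm over their backs; the gripper's body (75 mm by 190 mm) begins 47 mm behind the grasp point.
Start: joints at [-76.49, 19.595, 87.324, -0, 73.075, -8.365], TCP at [0.196, -0.487, 0.204] pointing down, gripper open.
Joint ranges: [-145.02, 145.02], [-44.19, 115.74], [2.07, 154.8], [-57.11, 237.11], [16.16, 152.29], [-177.93, 177.93]. Speed limits (degrees/s): [147.25, 147.25, 180, 180, 180, 180].

## Interface

Orientations are given as [roll, pitch, yaw] about the fixed x, y, z axes, in that order (R = Rz(yaw) Ry(pitch) Rx(roll)).
In Python, from bench import r, vision gives the robot as it stands.
- The arm moves only by the tool servo_tool, never from a script. Its argument "series" is a list of rows, each a list of 3 entries, a list of its own where there are three numbers: the shift along the world's x, y, z in m, then the turn, a rotation vector about the world's x, y, z in degrees, then the closure, from -1 (fully open) to 1 (shut), so that 0 is half open. In form: [[[x, y, z], [ax, ay, az], hand], ...]. A call has 1 to 20 rows; each row shifts and turns the commanded pose from where the row before left it; what a row does not reach is not made up. A row lasts 1/10 s, in which the tool goes at most 50 mm and 8.59 degrees, less where a joint would pass 70% of its speed; a pose out of reach is approached as far as the arm can. A call with a gripper value outside its range is refused whole. The fingers move at their own pace and stop on an object; "force" is the grip in N (left out, the last holds). Time passes only in rows, so rows that do not move let the fingers close. It gives the time, the measured TCP pose, the force and the opening at its end, in the units of the state.
- r.observe(): the state, without advancing time (a new reading comes with each control period).
- vision.grab_frame(name): name is "side" or "top"; returns a dict with "image" (420x560x3 uint8, red, green, blue), "fx", "fy", "cx", "cy" (pixels), "k1" (the pictures are not rectified: a ray, as slopes to the right and down, at radius r is drawn at 1 + k1 r^2 times it, then the intrinsics apply), "R" (3x3) and "t" (3): a world point X has camera coordinates R X + t. Camera axes: x right, y down, z forward; pixel columns grow to the right and rows downward; lengths in m; the calibration is good to about 2 mm. A picture is of the moment at which its call begins. There is no depth.
- r.sign_off(): hands the job in, once; it reports no verdict.
The state is a dict: "time_s": time; "joint_positions": joint angles; "qvel": joint speeds; "joint_torque": joint torques, N m; "tcp_pos": TCP position; "eef_rot": TCP orientation; "ft_force": force on the tool from outside, world axes, zero at the start; "wrist_torque": the same for the moment, N m; "width": opening from 0.0 (shut) to 1.0 (fully open).
Only numpy, scipy, OpenCV 4.12 (cv2) and the standard library are available. Lean on these libraries where they do the work, as an engineer would, in place of code of your own. Each camera call takes 0.05 s, during which the arm holds its last target. There are 200 camera calls.

## Working session

There is one attempt and no reset: what is moved stays moved. The work goes in short steps, Python scripts to look and compute and a tool call to move; the robot and the scene stay as the last step left them, time stands still between calls to the robot, and variables do not carry over. Pictures are saved under pics/ and viewed, about 8 in all and at most 12, crops included, and the job is handed in when it is done.

Besides the shell and the picture viewer there is one more tool, called after "Request:" as name(argument=value, ...) on one line, values as JSON. servo_tool: Moves the arm, as the interface text tells. Its arguments: {"type":"object","properties":{"series":{"type":"array","items":{"type":"array"}},"force":{"type":"number"}},"required":["series"]}

```bash
mkdir -p pics; ls; cat > h.py <<'E'
import numpy as np, cv2
from bench import r, vision
def K(f): return np.array([[f['fx'],0,f['cx']],[0,f['fy'],f['cy']],[0,0,1.]]), np.array([f['k1'],0,0,0,0.])
def ray(f,px):
    k,d=K(f); u=cv2.undistortPoints(np.array(px,float).reshape(-1,1,2),k,d).reshape(-1,2)
    R=np.array(f['R']);t=np.array(f['t'])
    D=np.c_[u,np.ones(len(u))]@R; return -R.T@t, D/np.linalg.norm(D,axis=1)[:,None]
def onz(f,px,z):
    C,D=ray(f,px); return C+D*((z-C[2])/D[:,2])[:,None]
def tri(fa,pa,fb,pb):
    out=[]
    for a,b in zip(np.reshape(pa,(-1,2)),np.reshape(pb,(-1,2))):
        (C1,d1),(C2,d2)=ray(fa,a),ray(fb,b); d1=d1[0];d2=d2[0]
        s=np.linalg.lstsq(np.c_[d1,-d2],C2-C1,rcond=None)[0]
        p,q=C1+s[0]*d1,C2+s[1]*d2; out.append(np.r_[(p+q)/2,np.linalg.norm(p-q)])
    return np.array(out)
def proj(f,X):
    k,d=K(f); return cv2.projectPoints(np.reshape(X,(-1,1,3)).astype(float),cv2.Rodrigues(np.array(f['R']))[0],np.array(f['t'],float),k,d)[0].reshape(-1,2)
def shot(name,out):
    f=vision.grab_frame(name); cv2.imwrite(out,cv2.cvtColor(np.array(f['image']),cv2.COLOR_RGB2BGR)); return f
E
python3 - <<'E'
from h import *
import pickle
F={n:shot(n,f'pics/{n}0.png') for n in('side','top')}
pickle.dump(F,open('f0.pkl','wb'))
for n in F:
    f=F[n];print(n,-np.array(f['R']).T@f['t'],np.round(f['R'],2).tolist(),f['fx'],f['k1'])
print(r.observe())
E
```

```text
pics
side [ 0.01914843 -1.21408824  0.92666308] [[0.95, -0.32, 0.02], [-0.14, -0.48, -0.87], [0.29, 0.82, -0.5]] 496.22957482454234 0.028724263920590257
top [0.32097071 0.10410588 1.41250641] [[-0.0, -1.0, -0.0], [-0.99, 0.0, -0.1], [0.1, 0.0, -0.99]] 532.3573777109591 -0.030710851819474038
{'time_s': 0.1, 'joint_positions': array([-7.64900360e+01,  1.96304862e+01,  8.73715243e+01, -1.38670227e-03,
        7.30744053e+01, -8.36490825e+00]), 'qvel': array([ 0.07256369, -0.07798889, -0.07206448,  0.06655274, -0.05265532,
        0.04343008]), 'joint_torque': array([ 1.56935519e-03, -4.32004344e+01, -2.44693798e+01,  7.19295605e-02,
        5.25985903e-02, -5.16290925e-05]), 'tcp_pos': array([ 0.19552838, -0.48680999,  0.20383364]), 'eef_rot': array([-1.79924204e+02, -9.80475181e-03,  2.18752704e+01]), 'ft_force': array([ 0.32287105, -0.44484456, -0.78424032]), 'wrist_torque': array([ 0.01385014, -0.00292788,  0.00281542]), 'width': 1.0002669794976566}
```

View pics/side0.png

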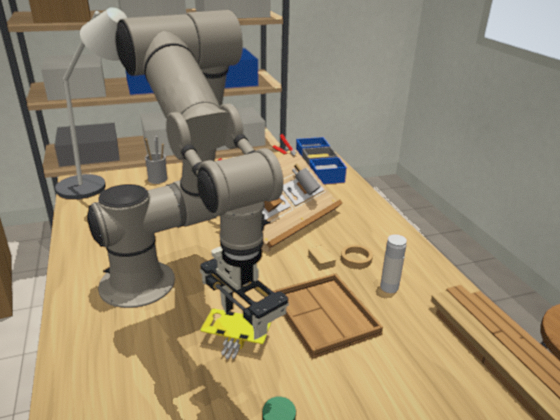

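View pics/top0.png

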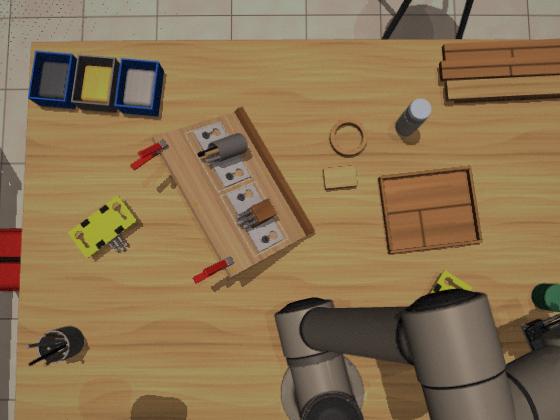

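```bash
python3 - <<'E'
from h import *
im=cv2.imread('pics/top0.png')
c=im[95:285,140:325]; cv2.imwrite('pics/c1.png',cv2.resize(c,None,fx=3.15,fy=3.15,interpolation=cv2.INTER_CUBIC))
import pickle
f=pickle.load(open('f0.pkl','rb'))['top']
print(onz(f,[[262,212],[240,110],[312,235],[155,140],[230,277],[230,148]],.12).round(3))
print(onz(f,[[380,175],[470,168],[480,240],[388,252]],.03).round(3))
E
```

```text
[[0.453 0.149 0.12 ]
 [0.709 0.204 0.12 ]
 [0.396 0.028 0.12 ]
 [0.633 0.415 0.12 ]
 [0.295 0.227 0.12 ]
 [0.612 0.229 0.12 ]]
[[ 0.558 -0.158  0.03 ]
 [ 0.576 -0.397  0.03 ]
 [ 0.386 -0.415  0.03 ]
 [ 0.356 -0.174  0.03 ]]
```

View pics/c1.png

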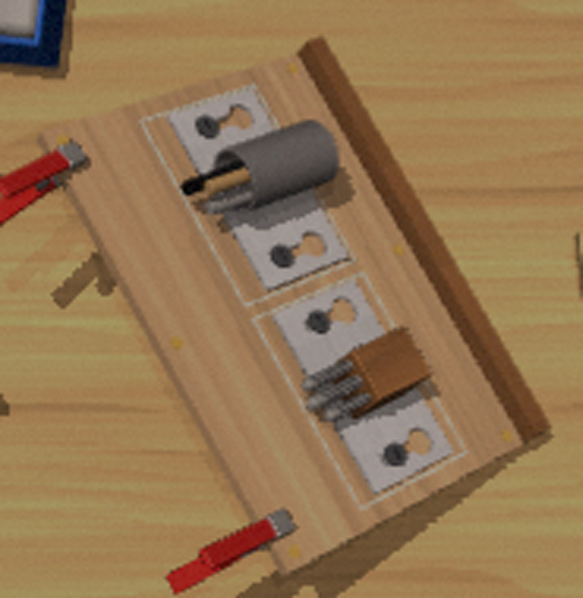

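Request:
servo_tool(series=[[[0.022, 0.018, 0.012], [0, 0, 6], -1], [[0.022, 0.018, 0.012], [0, 0, 6], -1], [[0.022, 0.018, 0.012], [0, 0, 6], -1], [[0.022, 0.018, 0.012], [0, 0, 6], -1], [[0.022, 0.018, 0.012], [0, 0, 6], -1], [[0.022, 0.018, 0.012], [0, 0, 6], -1], [[0.022, 0.018, 0.012], [0, 0, 6], -1], [[0.022, 0.018, 0.012], [0, 0, 6], -1], [[0.022, 0.018, 0.012], [0, 0, 6], -1], [[0.022, 0.018, 0.012], [0, 0, 6], -1], [[0.022, 0.018, 0.012], [0, 0, 6], -1], [[0.022, 0.018, 0.012], [0, 0, 6], -1], [[0.022, 0.018, 0.012], [0, 0, 6], -1], [[0.022, 0.018, 0.012], [0, 0, 6], -1], [[0.022, 0.018, 0.012], [0, 0, 6], -1], [[0.022, 0.018, 0.012], [0, 0, 6], -1]])

```text
time_s: 1.7
tcp_pos: [0.5483, -0.1983, 0.3965]
eef_rot: [-180.0, -0.0, 118.1]
ft_force: [0.6, -0.5, -0.3]
width: 0.999
```

```bash
python3 - <<'E'
from h import *
import pickle
F={n:shot(n,f'pics/{n}1.png') for n in('side','top')}
pickle.dump(F,open('f1.pkl','wb'))
im=cv2.imread('pics/side1.png')
c=im[140:260,215:365]; cv2.imwrite('pics/c2.png',cv2.resize(c,None,fx=5,fy=5,interpolation=cv2.INTER_CUBIC))
E
```

```text
(no output)
```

View pics/c2.png

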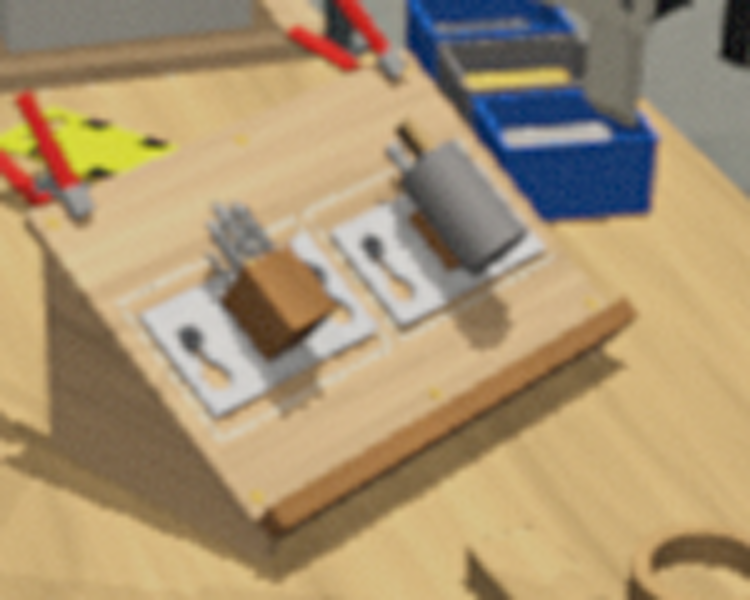

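```bash
python3 - <<'E'
from h import *
import pickle
F=pickle.load(open('f1.pkl','rb'))
im=cv2.imread('pics/top1.png')
T=lambda a:np.array(a,float)/3.15+[140,95]
S=lambda a:np.array(a,float)/5+[215,140]
names=['pl_up_near','pl_lo_near','pl_lo_far','pl_up_far','stud_near','wide_near','bd_up_near','bd_up_far','screw_un','screw_uf?','screw_lm','screw_ln']
t=[[375,493],[463,455],[385,337],[275,310],[396,454],[418,441],[285,575],[40,135],[295,552],[178,343],[400,249],[507,437]]
t[1]=[455,458];t[2]=[360,275]
s=[[140,312],[218,417],[378,325],[303,230],[192,338],[213,370],[32,215],[405,55],[52,224],[240,138],[434,393],[257,496]]
P=tri(F['top'],T(t),F['side'],S(s))
for n,p in zip(names,P): print(n,p.round(4))
d=P[0,:3]-P[1,:3];print('x len',np.linalg.norm(d),np.degrees(np.arcsin(d[2]/np.linalg.norm(d))))
d=P[3,:3]-P[0,:3];print('y len',np.linalg.norm(d))
# board direction from all points: plane fit, ridge
Q=P[6:,:3];c=Q.mean(0);n=np.linalg.svd(Q-c)[2][2];n*=np.sign(n[2]);print('normal',n,np.degrees(np.arccos(n[2])), np.degrees(np.arctan2(n[1],n[0])))
print(((P[:6,:3]-c)@n).round(4))
d=P[7,:3]-P[6,:3];print('ridge',np.linalg.norm(d),np.degrees(np.arctan2(d[1],d[0])),d[2])
E
```

```text
pl_up_near [0.3582 0.1558 0.1299 0.004 ]
pl_lo_near [0.3899 0.0935 0.0808 0.0098]
pl_lo_far [0.5314 0.1702 0.0846 0.0007]
pl_up_far [0.497  0.2334 0.1312 0.0007]
stud_near [0.3888 0.1401 0.1141 0.0041]
wide_near [0.399  0.1235 0.0976 0.0025]
bd_up_near [0.3    0.2191 0.1779 0.0094]
bd_up_far [0.6291 0.4069 0.1735 0.0068]
screw_un [0.3142 0.2129 0.1723 0.0044]
screw_uf? [0.4689 0.3006 0.1741 0.004 ]
screw_lm [0.5609 0.1388 0.0432 0.0021]
screw_ln [0.4061 0.0513 0.0438 0.0047]
x len 0.08539387780849333 35.11999072056271
y len 0.1590004354117053
normal [ 0.2869772  -0.48515432  0.82599599] 34.31040021434536 -59.39494902975653
[0.0059 0.0046 0.0112 0.0091 0.0091 0.0065]
ridge 0.3789808574960414 29.701937313439235 -0.004388227383798293
```

Request:
servo_tool(series=[[[-0.0046, 0.0207, -0.0124], [0, 0, 1.5], -1], [[-0.0046, 0.0207, -0.0124], [2.34, 1.33, 0], -1], [[-0.0046, 0.0207, -0.0124], [2.34, 1.33, 0], -1], [[-0.0046, 0.0207, -0.0124], [2.34, 1.33, 0], -1], [[-0.0046, 0.0207, -0.0124], [2.34, 1.33, 0], -1], [[-0.0046, 0.0207, -0.0124], [2.34, 1.33, 0], -1], [[-0.0046, 0.0207, -0.0124], [2.34, 1.33, 0], -1], [[-0.0046, 0.0207, -0.0124], [2.34, 1.33, 0], -1], [[-0.0046, 0.0207, -0.0124], [2.34, 1.33, 0], -1], [[-0.0046, 0.0207, -0.0124], [2.34, 1.33, 0], -1], [[-0.0046, 0.0207, -0.0124], [2.34, 1.33, 0], -1], [[-0.0046, 0.0207, -0.0124], [2.34, 1.33, 0], -1], [[-0.0046, 0.0207, -0.0124], [2.34, 1.33, 0], -1], [[-0.0046, 0.0207, -0.0124], [2.34, 1.33, 0], -1], [[0, 0, 0], [0, 0, 0], -1], [[0, 0, 0], [0, 0, 0], -1]])

```text
time_s: 3.4
tcp_pos: [0.483, 0.0898, 0.2227]
eef_rot: [-179.8, -34.9, 119.2]
ft_force: [-0.6, 0.1, -0.2]
width: 1.001
```

```bash
cat >> h.py <<'E'
from scipy.spatial.transform import Rotation as Ro
a=np.radians(119.6);s,c=np.sin(np.radians(35)),np.cos(np.radians(35))
BX=np.array([c*np.cos(a),c*np.sin(a),s]);BZ=np.array([-s*np.cos(a),-s*np.sin(a),c]);BY=np.cross(BZ,BX);B=np.c_[BX,BY,BZ]
C0=np.array([.4506,.1517,.1255])-.001*BZ   # block centre, first measure
E
python3 - <<'E'
from h import *
o=r.observe(); R=Ro.from_euler('xyz',o['eef_rot'],degrees=True).as_matrix()
print('BXYZ',B.T.round(4).tolist())
want=np.c_[BX,-BY,-BZ]
print('turn needed',np.degrees(Ro.from_matrix(want@R.T).as_rotvec()).round(2))
print('tcp rel block in board axes',(B.T@(o['tcp_pos']-C0)).round(4), o['tcp_pos'],o['joint_positions'].round(1))
E
```

```text
BXYZ [[-0.4046, 0.7122, 0.5736], [-0.8695, -0.4939, 0.0], [0.2833, -0.4987, 0.8192]]
turn needed [ 0.15 -0.15  0.23]
tcp rel block in board axes [-0.0015  0.0024  0.1207] [0.48304063 0.0897846  0.22268959] [-15.3  27.9  81.3  24.1  96.5 -47.4]
```

Request:
servo_tool(series=[[[-0.0031, 0.006, -0.0094], [0, 0, 0], -1], [[-0.0031, 0.006, -0.0094], [0, 0, 0], -1], [[-0.0031, 0.006, -0.0094], [0, 0, 0], -1], [[-0.0031, 0.006, -0.0094], [0, 0, 0], -1], [[-0.0031, 0.006, -0.0094], [0, 0, 0], -1], [[-0.0031, 0.006, -0.0094], [0, 0, 0], -1], [[-0.0031, 0.006, -0.0094], [0, 0, 0], -1], [[-0.0031, 0.006, -0.0094], [0, 0, 0], -1], [[-0.0031, 0.006, -0.0094], [0, 0, 0], -1], [[-0.0031, 0.006, -0.0094], [0, 0, 0], -1], [[0, 0, 0], [0, 0, 0], -1], [[0, 0, 0], [0, 0, 0], -1]])

```text
time_s: 4.6
tcp_pos: [0.4523, 0.1507, 0.1288]
eef_rot: [-179.8, -35.0, 119.3]
ft_force: [0.1, -0.6, 0.1]
width: 0.997
```

```bash
python3 - <<'E'
from h import *
o=r.observe()
print('rel',(B.T@(o['tcp_pos']-C0)).round(4),'F board',(B.T@o['ft_force']).round(2))
im=[]
for n,(x,y) in (('side',(215,140)),('top',(195,150))):
    f=shot(n,f'pics/{n}2.png'); im.append(cv2.resize(cv2.cvtColor(np.array(f['image']),cv2.COLOR_RGB2BGR)[y:y+120,x:x+100],None,fx=4,fy=4,interpolation=cv2.INTER_CUBIC))
cv2.imwrite('pics/c3.png',np.hstack(im))
E
```

```text
rel [ 0.0005 -0.0009  0.0047] F board [-0.4   0.16  0.43]
```

View pics/c3.png

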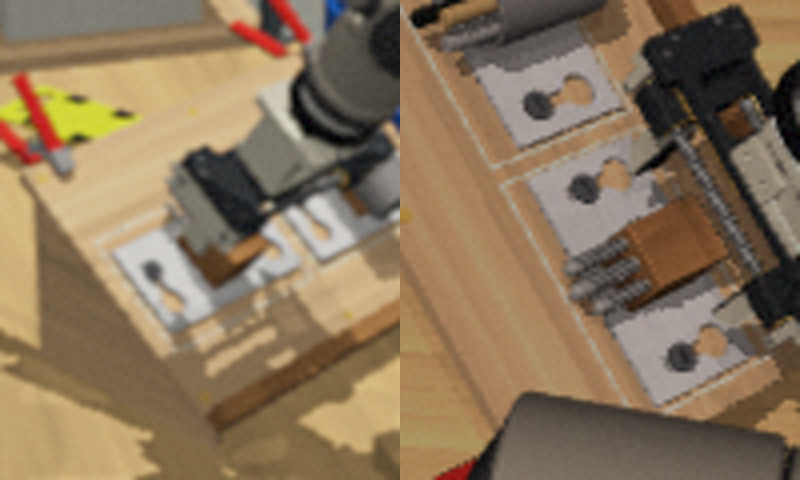

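The fingers straddle the block (side view about pixel (270,200)), clear of the studs, and the tube is untouched. Closing gently.

Request:
servo_tool(series=[[[0, 0, 0], [0, 0, 0], 0.2], [[0, 0, 0], [0, 0, 0], 0.2], [[0, 0, 0], [0, 0, 0], 0.2], [[0, 0, 0], [0, 0, 0], 0.2], [[0, 0, 0], [0, 0, 0], 0.2], [[0, 0, 0], [0, 0, 0], 0.2], [[0, 0, 0], [0, 0, 0], 0.2], [[0, 0, 0], [0, 0, 0], 0.2]], force=10)

```text
time_s: 5.5
tcp_pos: [0.4522, 0.1506, 0.1288]
eef_rot: [-179.8, -35.0, 119.3]
ft_force: [0.4, -1.0, 0.6]
width: 0.408
```

```bash
python3 - <<'E'
from h import *
o=r.observe()
print('rel',(B.T@(o['tcp_pos']-C0)).round(4),'F board',(B.T@o['ft_force']).round(2),'T',(B.T@o['wrist_torque']).round(2),o['width'])
E
```

```text
rel [ 0.0005 -0.0009  0.0048] F board [-0.48  0.17  1.12] T [-0.12  0.38  0.05] 0.40806762933280794
```

Request:
servo_tool(series=[[[0, 0, 0], [0, 0, 0], 1], [[0, 0, 0], [0, 0, 0], 1], [[0, 0, 0], [0, 0, 0], 1], [[0, 0, 0], [0, 0, 0], 1]], force=20)

```text
time_s: 5.9
tcp_pos: [0.4522, 0.1506, 0.1288]
eef_rot: [-179.8, -35.0, 119.3]
ft_force: [0.7, 0.1, 0.3]
width: 0.105
```

```bash
python3 - <<'E'
from h import *
o=r.observe()
print('rel',(B.T@(o['tcp_pos']-C0)).round(4),'F board',(B.T@o['ft_force']).round(2),'T',(B.T@o['wrist_torque']).round(2),o['width'])
E
```

```text
rel [ 0.0005 -0.0009  0.0047] F board [-0.1  -0.68  0.37] T [-0.09  0.42  0.08] 0.10496468028388069
```

```bash
cat > two.py <<'E'
from h import *
import sys,pickle
im=[];F={}
o=r.observe()
for n,(x,y) in (('side',(215,130)),('top',(200,140))):
    f=F[n]=shot(n,f'pics/{n}{sys.argv[1]}.png'); g=cv2.resize(cv2.cvtColor(np.array(f['image']),cv2.COLOR_RGB2BGR)[y:y+145,x:x+100],None,fx=4,fy=4,interpolation=cv2.INTER_CUBIC)
    R=Ro.from_euler('xyz',o['eef_rot'],degrees=True).as_matrix()
    for X,c in ((o['tcp_pos'],(0,0,255)),(o['tcp_pos']+.017*R[:,2],(0,255,0)),(C0,(255,0,0))):
        p=proj(f,X)[0]; cv2.circle(g,tuple(int(v) for v in (p-[x,y])*4),3,c,-1)
    im.append(g)
cv2.imwrite(f'pics/two{sys.argv[1]}.png',np.hstack(im)); pickle.dump(F,open(f'f{sys.argv[1]}.pkl','wb'))
E
python3 two.py 3
```

```text
(no output)
```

View pics/two3.png

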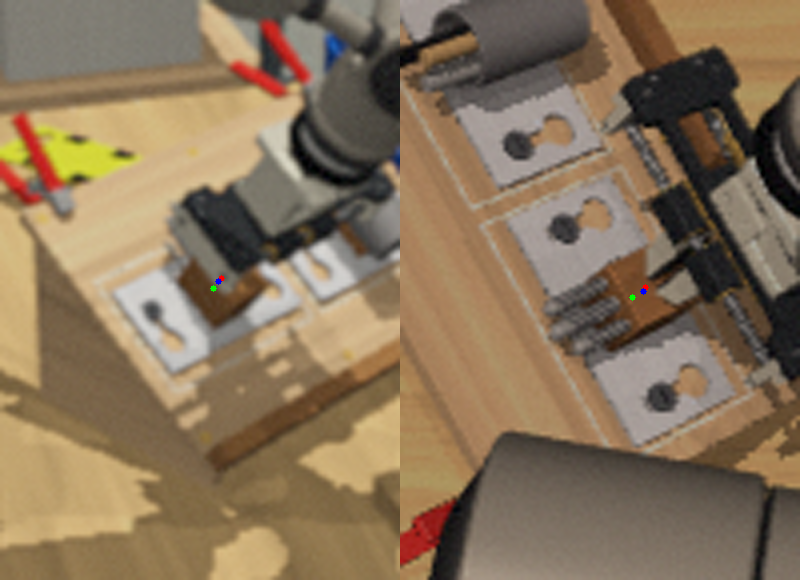

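```bash
python3 - <<'E'
from h import *
im=[]
for n,(x,y) in (('side3',(250,165)),('top3',(335-100,180))):
    im.append(cv2.resize(cv2.imread(f'pics/{n}.png')[y:y+60,x:x+40],None,fx=10,fy=10,interpolation=cv2.INTER_CUBIC))
g=np.hstack(im); g=cv2.convertScaleAbs(g,alpha=1.5,beta=15); cv2.imwrite('pics/c4.png',g)
E
```

```text
(no output)
```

View pics/c4.png

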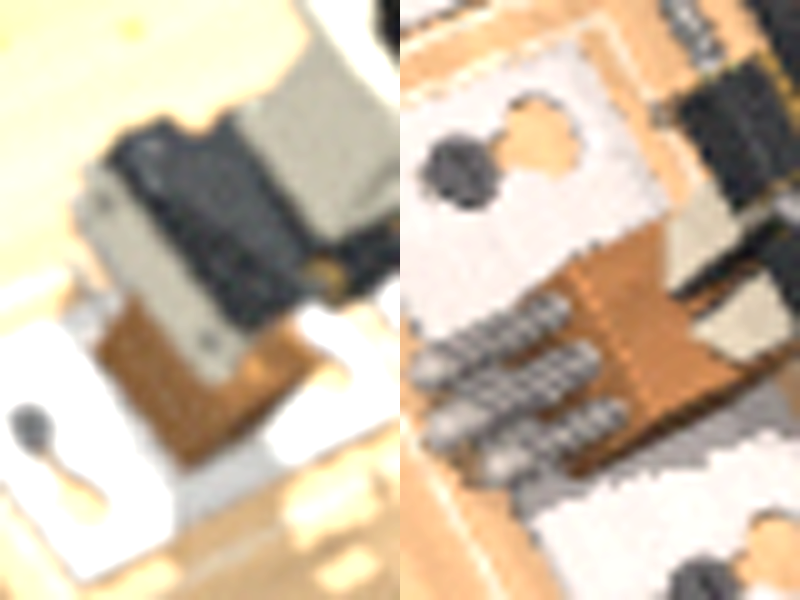

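```bash
python3 - <<'E'
from h import *
import pickle
o=r.observe();F=pickle.load(open('f3.pkl','rb'))
for n in F:
  for d in (-.04,-.03,-.02,-.01,0,.017): print(n,d,proj(F[n],o['tcp_pos']-d*BZ+.0095*BX).round(1), proj(F[n],o['tcp_pos']-d*BZ-.0375*BX+.095*BY).round(1))
# block front-face corners predicted
for n in F: print(n,proj(F[n],[C0+B@[sx*.028,sy*.022,.023] for sx in(1,-1) for sy in (1,-1)]).round(1).tolist())
print(r.observe()['tcp_pos'],r.observe()['width'])
E
```

```text
side -0.04 [[274.  190.8]] [[262.2 212.9]]
side -0.03 [[272.7 192.5]] [[260.9 214.5]]
side -0.02 [[271.3 194.1]] [[259.6 216.1]]
side -0.01 [[270.  195.7]] [[258.2 217.7]]
side 0 [[268.8 197.3]] [[257.  219.3]]
side 0.017 [[266.6 200. ]] [[254.8 221.9]]
top -0.04 [[266.4 207. ]] [[300.4 234.5]]
top -0.03 [[264.4 208.6]] [[298.2 235.9]]
top -0.02 [[262.4 210.1]] [[296.  237.3]]
top -0.01 [[260.4 211.7]] [[293.9 238.6]]
top 0 [[258.5 213.2]] [[291.8 240. ]]
top 0.017 [[255.3 215.7]] [[288.2 242.2]]
side [[263.0, 192.5], [272.2, 188.0], [273.3, 205.9], [282.3, 201.1]]
top [[261.3, 221.4], [252.1, 205.3], [278.2, 213.1], [269.2, 197.5]]
[0.45223742 0.15059856 0.12884029] 0.025654547747882273
```

The fingers closed on nothing. Both views put the tips about 35 mm short of the reported TCP along the tool axis, just above the block's front face. So I'll open, advance about 30 mm and watch the force.

Request:
servo_tool(series=[[[0, 0, 0], [0, 0, 0], -1], [[0, 0, 0], [0, 0, 0], -1], [[0, 0, 0], [0, 0, 0], -1], [[0, 0, 0], [0, 0, 0], -1], [[0, 0, 0], [0, 0, 0], -1], [[0, 0, 0], [0, 0, 0], -1], [[0, 0, 0], [0, 0, 0], -1], [[0, 0, 0], [0, 0, 0], -1], [[0, 0, 0], [0, 0, 0], -1], [[0, 0, 0], [0, 0, 0], -1], [[-0.001, 0.0015, -0.0025], [0, 0, 0], -1], [[-0.001, 0.0015, -0.0025], [0, 0, 0], -1], [[-0.001, 0.0015, -0.0025], [0, 0, 0], -1], [[-0.001, 0.0015, -0.0025], [0, 0, 0], -1], [[-0.001, 0.0015, -0.0025], [0, 0, 0], -1], [[-0.001, 0.0015, -0.0025], [0, 0, 0], -1]])

```text
time_s: 7.6
tcp_pos: [0.4461, 0.1597, 0.1136]
eef_rot: [-179.8, -35.0, 119.3]
ft_force: [-0.1, -0.6, -0.3]
width: 1.0
```

Request:
servo_tool(series=[[[-0.001, 0.0015, -0.0025], [0, 0, 0], -1], [[-0.001, 0.0015, -0.0025], [0, 0, 0], -1], [[-0.001, 0.0015, -0.0025], [0, 0, 0], -1], [[-0.001, 0.0015, -0.0025], [0, 0, 0], -1], [[0, 0, 0], [0, 0, 0], -1]])

```text
time_s: 8.1
tcp_pos: [0.4419, 0.1658, 0.1035]
eef_rot: [-179.8, -35.0, 119.3]
ft_force: [-0.1, -0.2, 1.0]
width: 0.998
```

```bash
python3 two.py 5; python3 - <<'E'
from h import *
o=r.observe()
print('rel',(B.T@(o['tcp_pos']-C0)).round(4),'F board',(B.T@o['ft_force']).round(2),'T',(B.T@o['wrist_torque']).round(2),o['width'])
E
```

```text
rel [ 0.0009  0.0004 -0.0261] F board [-0.79  0.37  0.15] T [-0.11  0.34  0.05] 1.0018485106248731
```

View pics/two5.png

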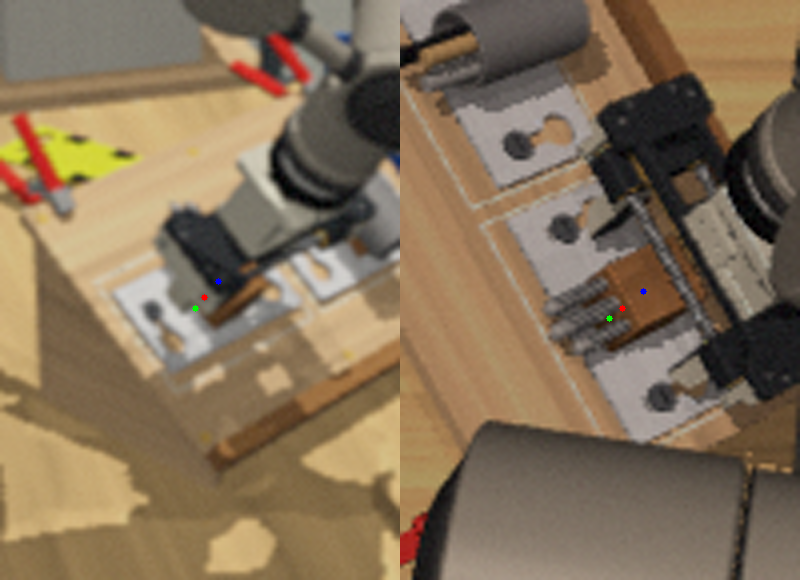

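Now the fingers do straddle the block, at top-view crop (605,215) and (690,370), with no contact force. Closing.

Request:
servo_tool(series=[[[0, 0, 0], [0, 0, 0], 1], [[0, 0, 0], [0, 0, 0], 1], [[0, 0, 0], [0, 0, 0], 1], [[0, 0, 0], [0, 0, 0], 1], [[0, 0, 0], [0, 0, 0], 1], [[0, 0, 0], [0, 0, 0], 1], [[0, 0, 0], [0, 0, 0], 1], [[0, 0, 0], [0, 0, 0], 1], [[0, 0, 0], [0, 0, 0], 1]], force=10)

```text
time_s: 9.1
tcp_pos: [0.443, 0.1656, 0.1038]
eef_rot: [-179.9, -34.9, 119.3]
ft_force: [3.8, 0.7, -2.2]
width: 0.48
```

```bash
cat > st.py <<'E'
from h import *
o=r.observe()
print(o['time_s'],'rel',(B.T@(o['tcp_pos']-C0)).round(4),'F board',(B.T@o['ft_force']).round(2),'T',(B.T@o['wrist_torque']).round(2),o['width'])
E
python3 st.py
```

```text
9.1 rel [ 0.0005 -0.0002 -0.0258] F board [-2.36 -3.66 -1.09] T [-0.8   0.72  0.05] 0.47989718558262645
```

Request:
servo_tool(series=[[[0, 0, 0], [0, 0, 0], 1], [[0, 0, 0], [0, 0, 0], 1], [[-0.0012, 0.0021, 0.0017], [0, 0, 0], 1], [[-0.0012, 0.0021, 0.0017], [0, 0, 0], 1], [[-0.0012, 0.0021, 0.0017], [0, 0, 0], 1], [[-0.0012, 0.0021, 0.0017], [0, 0, 0], 1], [[-0.0012, 0.0021, 0.0017], [0, 0, 0], 1], [[-0.0012, 0.0021, 0.0017], [0, 0, 0], 1], [[-0.0012, 0.0021, 0.0017], [0, 0, 0], 1], [[0, 0, 0], [0, 0, 0], 1]], force=40)

```text
time_s: 10.1
tcp_pos: [0.4339, 0.1803, 0.1159]
eef_rot: [-179.9, -35.0, 119.4]
ft_force: [3.8, 0.2, -0.3]
width: 0.476
```

```bash
python3 st.py
```

```text
10.1 rel [ 0.0216  0.0004 -0.0259] F board [-1.52 -3.39  0.74] T [-0.76  0.68  0.18] 0.47556390248515445
```

Request:
servo_tool(series=[[[-0.0004, 0.0007, 0.0006], [0, 0, 0], 1], [[-0.0004, 0.0007, 0.0006], [0, 0, 0], 1], [[-0.0004, 0.0007, 0.0006], [0, 0, 0], 1], [[-0.0004, 0.0007, 0.0006], [0, 0, 0], 1], [[-0.0004, 0.0007, 0.0006], [0, 0, 0], 1], [[-0.0004, 0.0007, 0.0006], [0, 0, 0], 1], [[-0.0004, 0.0007, 0.0006], [0, 0, 0], 1], [[-0.0004, 0.0007, 0.0006], [0, 0, 0], 1], [[-0.0004, 0.0007, 0.0006], [0, 0, 0], 1]])

```text
time_s: 11.0
tcp_pos: [0.4299, 0.1868, 0.1211]
eef_rot: [-179.8, -35.0, 119.3]
ft_force: [0.8, -2.0, -2.9]
width: 0.475
```

```bash
python3 st.py
```

```text
11.0 rel [ 0.0309  0.0007 -0.0259] F board [-3.39  0.29 -1.14] T [-0.02  1.05  0.15] 0.47458340146568545
```

Request:
servo_tool(series=[[[-0.0004, 0.0007, 0.0006], [0, 0, 0], 1], [[-0.0004, 0.0007, 0.0006], [0, 0, 0], 1]])

```text
time_s: 11.2
tcp_pos: [0.4291, 0.1883, 0.1224]
eef_rot: [-179.8, -35.0, 119.3]
ft_force: [0.8, -1.7, -2.9]
width: 0.474
```

```bash
python3 st.py
```

```text
11.2 rel [ 0.033   0.0006 -0.0259] F board [-3.18  0.17 -1.27] T [-0.06  0.88  0.12] 0.47431580771562926
```

Request:
servo_tool(series=[[[-0.0004, 0.0007, 0.0006], [0, 0, 0], 1]])

```text
time_s: 11.3
tcp_pos: [0.4286, 0.189, 0.123]
eef_rot: [-179.8, -35.0, 119.3]
ft_force: [-0.5, -0.5, -3.2]
width: 0.477
```

Request:
servo_tool(series=[[[-0.0004, 0.0007, 0.0006], [0, 0, 0], 1]])

```text
time_s: 11.4
tcp_pos: [0.4282, 0.1898, 0.1236]
eef_rot: [-179.8, -35.0, 119.3]
ft_force: [0.5, 0.5, -2.6]
width: 0.477
```

```bash
python3 st.py
```

```text
11.4 rel [ 0.0351  0.0006 -0.0259] F board [-1.34 -0.64 -2.24] T [-0.09  0.69  0.04] 0.476753039664071
```

Request:
servo_tool(series=[[[-0.0004, 0.0007, 0.0006], [0, 0, 0], 1]])

```text
time_s: 11.5
tcp_pos: [0.4279, 0.1904, 0.1242]
eef_rot: [-179.8, -35.0, 119.3]
ft_force: [0.1, -0.5, -3.1]
width: 0.476
```

Request:
servo_tool(series=[[[-0.0004, 0.0007, 0.0006], [0, 0, 0], 1]])

```text
time_s: 11.6
tcp_pos: [0.4276, 0.191, 0.1248]
eef_rot: [-179.8, -35.0, 119.3]
ft_force: [0.2, 0.7, -2.6]
width: 0.475
```

```bash
python3 st.py
```

```text
11.6 rel [ 0.0369  0.0006 -0.0257] F board [-1.07 -0.52 -2.48] T [-0.1   0.72  0.07] 0.4753094085530462
```

Request:
servo_tool(series=[[[-0.0004, 0.0007, 0.0006], [0, 0, 0], 1]])

```text
time_s: 11.7
tcp_pos: [0.4273, 0.1917, 0.1254]
eef_rot: [-179.8, -35.0, 119.3]
ft_force: [-0.4, -0.2, -4.0]
width: 0.476
```

Request:
servo_tool(series=[[[-0.0004, 0.0007, 0.0006], [0, 0, 0], 1]])

```text
time_s: 11.8
tcp_pos: [0.4269, 0.1923, 0.126]
eef_rot: [-179.8, -35.0, 119.3]
ft_force: [0.4, -0.2, -3.7]
width: 0.473
```

Request:
servo_tool(series=[[[0, 0, 0], [0, 0, 0], 1]])

```text
time_s: 11.9
tcp_pos: [0.427, 0.1922, 0.126]
eef_rot: [-179.8, -35.0, 119.3]
ft_force: [0.0, -1.0, -4.1]
width: 0.475
```

```bash
python3 st.py; python3 - <<'E'
from h import *
f=shot('top','pics/top6.png'); g=np.array(f['image'])[140:285,200:330,::-1]
cv2.imwrite('pics/c6.png',cv2.resize(g,None,fx=4,fy=4,interpolation=cv2.INTER_CUBIC))
E
```

```text
11.9 rel [ 0.0387  0.0005 -0.0255] F board [-3.04  0.46 -2.85] T [-0.1   0.7   0.12] 0.47451908442718066
```

View pics/c6.png

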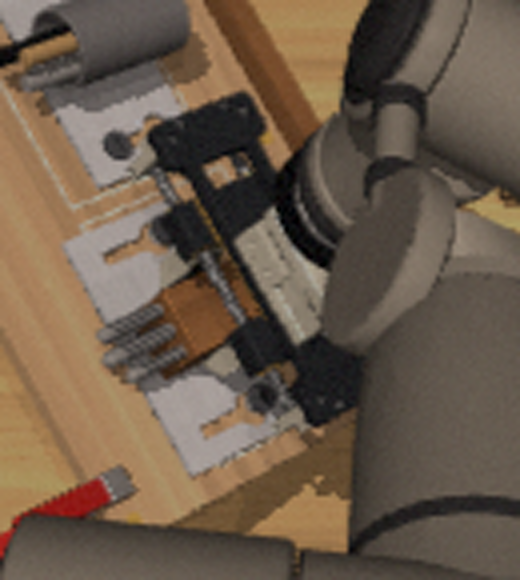

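Request:
servo_tool(series=[[[-0.0004, 0.0007, 0.0006], [0, 0, 0], 1]])

```text
time_s: 12.05
tcp_pos: [0.4268, 0.1925, 0.1262]
eef_rot: [-179.8, -34.9, 119.3]
ft_force: [1.1, -2.7, -6.5]
width: 0.477
```

Request:
servo_tool(series=[[[-0.0004, 0.0007, 0.0006], [0, 0, 0], 1]])

```text
time_s: 12.15
tcp_pos: [0.4266, 0.1927, 0.1264]
eef_rot: [-179.8, -34.8, 119.3]
ft_force: [1.9, -4.5, -12.3]
width: 0.477
```

Request:
servo_tool(series=[[[0, 0, 0], [0, 0, 0], 1]])

```text
time_s: 12.25
tcp_pos: [0.4266, 0.1928, 0.1264]
eef_rot: [-179.8, -34.9, 119.3]
ft_force: [1.5, -4.6, -10.9]
width: 0.472
```

```bash
python3 st.py
```

```text
12.25 rel [ 0.0395  0.0006 -0.0255] F board [-10.11   1.    -6.23] T [-0.07  2.35  0.47] 0.4717466233852233
```

Request:
servo_tool(series=[[[0.0008, -0.0014, -0.0012], [0, 0, 0], 1], [[0.0008, -0.0014, -0.0012], [0, 0, 0], 1], [[0.0008, -0.0014, -0.0012], [0, 0, 0], 1], [[0.0008, -0.0014, -0.0012], [0, 0, 0], 1], [[0.0004, -0.0007, -0.0006], [0, 0, 0], 1], [[0, 0, 0], [0, 0, 0], 1]])

```text
time_s: 12.85
tcp_pos: [0.4298, 0.1873, 0.1218]
eef_rot: [-179.8, -35.0, 119.3]
ft_force: [0.0, 0.6, -2.7]
width: 0.477
```

```bash
python3 st.py
```

```text
12.85 rel [ 0.0316  0.0005 -0.0257] F board [-1.14 -0.32 -2.55] T [-0.06  0.7   0.05] 0.4771956731967084
```

Request:
servo_tool(series=[[[0.0002, -0.0003, -0.0002], [0, 0, 0], 1], [[0.0003, -0.0005, 0.0008], [0, 0, 0], 1], [[0.0003, -0.0005, 0.0008], [0, 0, 0], 1], [[0.0003, -0.0005, 0.0008], [0, 0, 0], 1], [[0, 0, 0], [0, 0, 0], 1]])

```text
time_s: 13.35
tcp_pos: [0.4305, 0.186, 0.1232]
eef_rot: [-179.8, -35.0, 119.3]
ft_force: [-0.3, 5.8, -12.5]
width: 0.474
```

```bash
python3 st.py
```

```text
13.35 rel [ 0.0312  0.0005 -0.0237] F board [ -2.88  -2.63 -13.19] T [-0.63  0.79  0.17] 0.4741695315833442
```

Request:
servo_tool(series=[[[-0.0003, 0.0005, -0.0008], [0, 0, 0], 1], [[-0.0003, 0.0005, -0.0008], [0, 0, 0], 1], [[0, 0, 0], [0, 0, 0], 1]])

```text
time_s: 13.65
tcp_pos: [0.4305, 0.1864, 0.1225]
eef_rot: [-179.9, -35.0, 119.3]
ft_force: [0.9, -0.0, -3.8]
width: 0.476
```

```bash
python3 st.py; python3 - <<'E'
from h import *
f=shot('top','pics/top7.png'); im=np.array(f['image'])[...,::-1]
a=im[180:220,212:262];b=im[220:260,232:282]
g=np.hstack([cv2.resize(x,None,fx=8,fy=8,interpolation=cv2.INTER_CUBIC) for x in (a,b)])
s=im[140:285,200:330]
cv2.imwrite('pics/c7.png',cv2.convertScaleAbs(g,alpha=1.3))
E
```

```text
13.65 rel [ 0.0312  0.0004 -0.0244] F board [-2.56 -0.81 -2.85] T [-0.04  0.75  0.09] 0.475872580287433
```

View pics/c7.png

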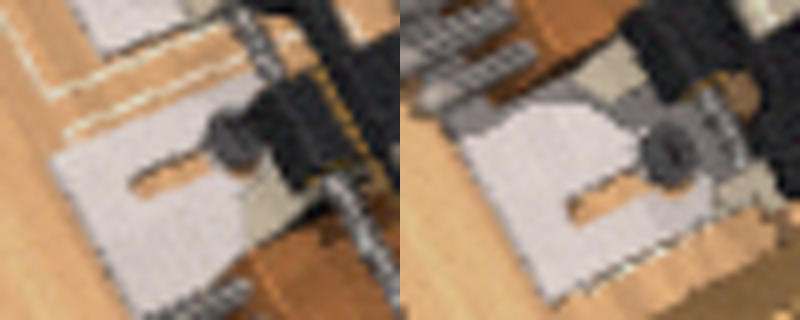

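The near stud's head (crop (668,150)) sits toward −y in its hole, with wood showing only on the +y side. That matches the −y force felt earlier, so I'll shift the holder 1.5 mm to −y and lift again.

Request:
servo_tool(series=[[[0.0013, 0.0007, 0], [0, 0, 0], 1], [[0, 0, 0], [0, 0, 0], 1], [[0.0003, -0.0005, 0.0008], [0, 0, 0], 1], [[0.0003, -0.0005, 0.0008], [0, 0, 0], 1], [[0, 0, 0], [0, 0, 0], 1]])

```text
time_s: 14.2
tcp_pos: [0.4324, 0.1861, 0.1241]
eef_rot: [-179.9, -35.0, 119.3]
ft_force: [0.2, -0.0, -3.5]
width: 0.478
```

```bash
python3 st.py
```

```text
14.2 rel [ 0.031  -0.0011 -0.0225] F board [-2.08 -0.14 -2.82] T [-0.16  0.67  0.1 ] 0.47845015871473157
```

Request:
servo_tool(series=[[[0.0003, -0.0005, 0.0008], [0, 0, 0], 1], [[0.0003, -0.0005, 0.0008], [0, 0, 0], 1]])

```text
time_s: 14.4
tcp_pos: [0.4328, 0.1852, 0.1256]
eef_rot: [-179.8, -35.0, 119.3]
ft_force: [-0.1, 0.1, -2.9]
width: 0.474
```

Request:
servo_tool(series=[[[0.0003, -0.0005, 0.0008], [0, 0, 0], 1], [[0.0003, -0.0005, 0.0008], [0, 0, 0], 1]])

```text
time_s: 14.6
tcp_pos: [0.4335, 0.1841, 0.1272]
eef_rot: [-179.8, -35.0, 119.3]
ft_force: [0.3, 0.3, -3.0]
width: 0.477
```

Request:
servo_tool(series=[[[0.0003, -0.0005, 0.0008], [0, 0, 0], 1], [[0.0003, -0.0005, 0.0008], [0, 0, 0], 1], [[0.0003, -0.0005, 0.0008], [0, 0, 0], 1]])

```text
time_s: 14.9
tcp_pos: [0.4344, 0.1826, 0.1296]
eef_rot: [-179.8, -35.0, 119.3]
ft_force: [-1.8, -0.0, -2.2]
width: 0.477
```

```bash
python3 st.py
```

```text
14.9 rel [ 0.031  -0.0012 -0.0157] F board [-0.54  1.53 -2.25] T [-0.08  0.71  0.02] 0.47653574194734966
```

Request:
servo_tool(series=[[[0.0017, -0.003, 0.0049], [0, 0, 0], 1], [[0.0017, -0.003, 0.0049], [0, 0, 0], 1], [[0.0017, -0.003, 0.0049], [0, 0, 0], 1], [[0.0017, -0.003, 0.0049], [0, 0, 0], 1], [[0.0017, -0.003, 0.0049], [0, 0, 0], 1], [[0.0017, -0.003, 0.0049], [0, 0, 0], 1], [[0.0017, -0.003, 0.0049], [0, 0, 0], 1], [[0.0017, -0.003, 0.0049], [0, 0, 0], 1], [[0.0017, -0.003, 0.0049], [0, 0, 0], 1], [[0.0017, -0.003, 0.0049], [0, 0, 0], 1], [[0.0017, -0.003, 0.0049], [0, 0, 0], 1], [[0.0017, -0.003, 0.0049], [0, 0, 0], 1], [[0.0017, -0.003, 0.0049], [0, 0, 0], 1], [[0.0017, -0.003, 0.0049], [0, 0, 0], 1], [[0.0017, -0.003, 0.0049], [0, 0, 0], 1], [[0.0017, -0.003, 0.0049], [0, 0, 0], 1], [[0.0017, -0.003, 0.0049], [0, 0, 0], 1], [[0.0017, -0.003, 0.0049], [0, 0, 0], 1], [[0.0017, -0.003, 0.0049], [0, 0, 0], 1], [[0.0017, -0.003, 0.0049], [0, 0, 0], 1]])

```text
time_s: 16.9
tcp_pos: [0.4685, 0.1224, 0.2279]
eef_rot: [-179.8, -35.0, 119.3]
ft_force: [0.4, 0.1, -3.3]
width: 0.474
```

```bash
python3 st.py; python3 - <<'E'
from h import *
import pickle
f=pickle.load(open('f0.pkl','rb'))['top']; im=np.array(f['image'])
hsv=cv2.cvtColor(im,cv2.COLOR_RGB2HSV); print(hsv[190,430],hsv[230,440],hsv[150,300+60],hsv[280,300])
bg=np.median(im[180:260,500:540].reshape(-1,3),0)
m=(np.linalg.norm(im-bg,axis=2)>45).astype(np.uint8); m[:,:368]=0; m[:155]=0;m[262:]=0;m[:,492:]=0
m=cv2.morphologyEx(m,cv2.MORPH_CLOSE,np.ones((7,7)));m=cv2.morphologyEx(m,cv2.MORPH_OPEN,np.ones((5,5)))
c=max(cv2.findContours(m,0,2)[0],key=cv2.contourArea)
P=onz(f,c.reshape(-1,2),.03)[:,:2].astype(np.float32)
print(cv2.minAreaRect(P), cv2.boxPoints(cv2.minAreaRect(c)).round(1).tolist())
E
```

```text
16.9 rel [ 0.0307 -0.0011  0.1046] F board [-1.92 -0.41 -2.64] T [-0.09  0.76  0.08] 0.47415274766678683
[ 13 147 144] [ 13 148 129] [ 16 135 145] [ 15 128 163]
((0.4663565456867218, -0.28555747866630554), (0.21063436567783356, 0.2529081404209137), 6.206966400146484) [[377.0, 175.5], [473.29998779296875, 164.5], [482.3999938964844, 244.1999969482422], [386.1000061035156, 255.1999969482422]]
```

Request:
servo_tool(series=[[[0, -0.0204, 0], [0, 0, 0], 1], [[0, -0.0204, 0], [0, 0, 0], 1], [[0, -0.0204, 0], [0, 0, 0], 1], [[0, -0.0204, 0], [0, 0, 0], 1], [[0, -0.0204, 0], [-1.908, -1.071, 0], 1], [[0, -0.0204, 0], [-1.908, -1.071, 0], 1], [[0, -0.0204, 0], [-1.908, -1.071, 0], 1], [[0, -0.0204, 0], [-1.908, -1.071, 0], 1], [[0, -0.0204, 0], [-1.908, -1.071, 0], 1], [[0, -0.0204, 0], [-1.908, -1.071, 0], 1], [[0, -0.0204, 0], [-1.908, -1.071, 0], 1], [[0, -0.0204, 0], [-1.908, -1.071, 0], 1], [[0, -0.0204, 0], [-1.908, -1.071, 0], 1], [[0, -0.0204, 0], [-1.908, -1.071, 0], 1], [[0, -0.0204, 0], [-1.908, -1.071, 0], 1], [[0, -0.0204, 0], [-1.908, -1.071, 0], 1], [[0, -0.0204, 0], [-1.908, -1.071, 0], 1], [[0, -0.0204, 0], [-1.908, -1.071, 0], 1], [[0, -0.0204, 0], [-1.908, -1.071, 0], 1], [[0, -0.0204, 0], [-1.908, -1.071, 0], 1]], force=40)

```text
time_s: 18.9
tcp_pos: [0.4681, -0.2868, 0.2275]
eef_rot: [-179.8, 0.2, 119.3]
ft_force: [0.9, -0.5, -2.6]
width: 0.476
```

Request:
servo_tool(series=[[[0, 0, 0], [0, 0, 4.8], 1], [[0, 0, 0], [0, 0, 4.8], 1], [[0, 0, 0], [0, 0, 4.8], 1], [[0, 0, 0], [0, 0, 4.8], 1], [[0, 0, 0], [0, 0, 4.8], 1], [[0, 0, 0], [0, 0, 4.8], 1], [[0, 0, 0], [0, 0, 4.8], 1], [[0, 0, 0], [0, 0, 4.8], 1], [[0, 0, 0], [0, 0, 4.8], 1], [[0, 0, 0], [0, 0, 4.8], 1], [[0, 0, 0], [0, 0, 4.8], 1], [[0, 0, 0], [0, 0, 4.8], 1], [[0, 0, 0], [0, 0, 4.8], 1], [[0, 0, 0], [0, 0, 4.8], 1], [[0, 0, 0], [0, 0, 0], 1], [[0, 0, 0], [0, 0, 0], 1]])

```text
time_s: 20.5
tcp_pos: [0.4682, -0.2857, 0.2275]
eef_rot: [-179.8, 0.0, -173.6]
ft_force: [0.2, -0.3, -2.9]
width: 0.479
```

```bash
python3 - <<'E'
from h import *
o=r.observe(); print(o['time_s'],o['tcp_pos'].round(4),o['eef_rot'].round(2),o['ft_force'].round(1),o['wrist_torque'].round(2),o['width'],o['joint_positions'].round(0))
E
```

```text
20.5 [ 0.4682 -0.2857  0.2275] [-1.7981e+02  2.0000e-02 -1.7361e+02] [ 0.2 -0.3 -2.9] [ 0.19 -0.19  0.  ] 0.4792499682289759 [ -39.   21.   81.   -0.   77. -136.]
```

Request:
servo_tool(series=[[[0, 0, -0.012], [0, 0, 0], 1], [[0, 0, -0.012], [0, 0, 0], 1], [[0, 0, -0.012], [0, 0, 0], 1], [[0, 0, -0.012], [0, 0, 0], 1], [[0, 0, -0.012], [0, 0, 0], 1], [[0, 0, -0.012], [0, 0, 0], 1], [[0, 0, -0.012], [0, 0, 0], 1], [[0, 0, -0.012], [0, 0, 0], 1], [[0, 0, -0.012], [0, 0, 0], 1], [[0, 0, -0.012], [0, 0, 0], 1], [[0, 0, -0.012], [0, 0, 0], 1], [[0, 0, -0.012], [0, 0, 0], 1], [[0, 0, -0.012], [0, 0, 0], 1], [[0, 0, 0], [0, 0, 0], 1]])

```text
time_s: 21.9
tcp_pos: [0.4674, -0.2845, 0.0695]
eef_rot: [-180.0, -0.1, -173.5]
ft_force: [-0.9, 0.4, -2.8]
width: 0.477
```

```bash
python3 - <<'E'
from h import *
f=shot('side','pics/side8.png'); g=np.array(f['image'])[240:370,240:400,::-1]
a=cv2.resize(g,None,fx=3.2,fy=3.2,interpolation=cv2.INTER_CUBIC)
f=shot('top','pics/top8.png'); g=np.array(f['image'])[110:290,330:500,::-1]
b=cv2.resize(g,(282,416),interpolation=cv2.INTER_CUBIC); b=cv2.resize(g,None,fx=1.65,fy=2.311)
cv2.imwrite('pics/c8.png',np.hstack([a,cv2.resize(b,(282,416))]))
E
```

```text
(no output)
```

View pics/c8.png

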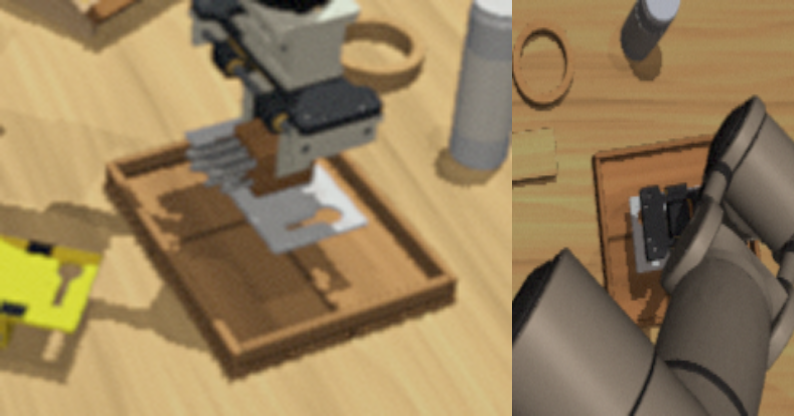

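The holder is level, square to the tray and over its middle. Lowering it.

Request:
servo_tool(series=[[[0, 0, -0.006], [0, 0, 0], 1], [[0, 0, -0.006], [0, 0, 0], 1], [[0, 0, -0.006], [0, 0, 0], 1], [[0, 0, -0.006], [0, 0, 0], 1], [[0, 0, -0.006], [0, 0, 0], 1], [[0, 0, -0.006], [0, 0, 0], 1], [[0, 0, -0.006], [0, 0, 0], 1], [[0, 0, -0.006], [0, 0, 0], 1], [[0, 0, -0.002], [0, 0, 0], 1], [[0, 0, -0.001], [0, 0, 0], 1], [[0, 0, 0], [0, 0, 0], 1]])

```text
time_s: 23.1
tcp_pos: [0.4684, -0.2853, 0.0205]
eef_rot: [-179.8, 0.0, -173.5]
ft_force: [0.0, 0.3, -3.3]
width: 0.475
```

Request:
servo_tool(series=[[[0, 0, -0.001], [0, 0, 0], 1], [[0, 0, -0.001], [0, 0, 0], 1], [[0, 0, -0.001], [0, 0, 0], 1]])

```text
time_s: 23.4
tcp_pos: [0.4684, -0.2854, 0.0176]
eef_rot: [-179.8, 0.0, -173.5]
ft_force: [-0.5, -0.4, -2.1]
width: 0.474
```

Request:
servo_tool(series=[[[0, 0, -0.001], [0, 0, 0], 1], [[0, 0, -0.001], [0, 0, 0], 1]])

```text
time_s: 23.6
tcp_pos: [0.4683, -0.2853, 0.0155]
eef_rot: [-179.8, 0.0, -173.5]
ft_force: [0.0, -0.4, -3.0]
width: 0.477
```

Request:
servo_tool(series=[[[0, 0, -0.001], [0, 0, 0], 1], [[0, 0, -0.001], [0, 0, 0], 1]])

```text
time_s: 23.8
tcp_pos: [0.4683, -0.2853, 0.0134]
eef_rot: [-179.8, 0.0, -173.5]
ft_force: [0.2, -0.1, -3.3]
width: 0.475
```

Request:
servo_tool(series=[[[0, 0, -0.001], [0, 0, 0], 1]])

```text
time_s: 23.9
tcp_pos: [0.4684, -0.2854, 0.013]
eef_rot: [-179.8, 0.0, -173.5]
ft_force: [-2.6, 1.7, 9.9]
width: 0.478
```

Request:
servo_tool(series=[[[0, 0, -0.001], [0, 0, 0], 1]])

```text
time_s: 24.0
tcp_pos: [0.4684, -0.2854, 0.0129]
eef_rot: [-179.8, 0.0, -173.5]
ft_force: [-5.8, 3.1, 18.6]
width: 0.476
```

Request:
servo_tool(series=[[[0, 0, -0.0005], [0, 0, 0], 1]])

```text
time_s: 24.1
tcp_pos: [0.4684, -0.2854, 0.0129]
eef_rot: [-179.8, 0.0, -173.5]
ft_force: [-5.2, 2.7, 18.3]
width: 0.475
```

Touchdown came at TCP z 0.013 (0.011 predicted). I'll ease off the pressing, open, then rise.

Request:
servo_tool(series=[[[0, 0, 0.001], [0, 0, 0], 1], [[0, 0, 0.0005], [0, 0, 0], 1], [[0, 0, 0], [0, 0, 0], -0.1], [[0, 0, 0], [0, 0, 0], -0.3], [[0, 0, 0], [0, 0, 0], -0.6], [[0, 0, 0], [0, 0, 0], -0.8], [[0, 0, 0], [0, 0, 0], -0.8], [[0, 0, 0], [0, 0, 0], -0.8], [[0, 0, 0], [0, 0, 0], -0.8], [[0, 0, 0], [0, 0, 0], -0.8]])

```text
time_s: 25.1
tcp_pos: [0.4683, -0.2853, 0.0125]
eef_rot: [-179.8, 0.0, -173.5]
ft_force: [-0.0, 0.2, 0.5]
width: 0.898
```

Request:
servo_tool(series=[[[0, 0, 0.004], [0, 0, 0], -0.8], [[0, 0, 0.006], [0, 0, 0], -0.8], [[0, 0, 0.01], [0, 0, 0], -0.8], [[0, 0, 0.012], [0, 0, 0], -0.8], [[0, 0, 0.015], [0, 0, 0], -0.8], [[0, 0, 0.015], [0, 0, 0], -0.8], [[0, 0, 0.02], [0, 0, 0], -0.8], [[0, 0, 0.02], [0, 0, 0], -0.8], [[0, 0, 0.02], [0, 0, 0], -0.8], [[0, 0, 0.02], [0, 0, 0], -0.8], [[0, 0, 0.02], [0, 0, 0], -0.8], [[0, 0, 0.02], [0, 0, 0], -0.8], [[0, 0, 0.02], [0, 0, 0], -0.8], [[0, 0, 0.02], [0, 0, 0], -0.8], [[0, 0, 0.02], [0, 0, 0], -0.8], [[0, 0, 0.02], [0, 0, 0], -0.8]])

```text
time_s: 26.7
tcp_pos: [0.4681, -0.2851, 0.2767]
eef_rot: [-179.8, 0.1, -173.5]
ft_force: [0.2, 0.2, -0.1]
width: 0.902
```

```bash
python3 - <<'E'
from h import *
f=shot('side','pics/side9.png'); g=np.array(f['image'])[130:370,215:440,::-1]
cv2.imwrite('pics/c9.png',cv2.resize(g,None,fx=2.5,fy=2.5,interpolation=cv2.INTER_CUBIC))
o=r.observe(); print(o['time_s'],o['tcp_pos'].round(3),o['ft_force'].round(1),o['width'])
E
```

```text
26.75 [ 0.469 -0.286  0.28 ] [ 0.6 -0.2  2.5] 0.9024635514968212
```

View pics/c9.png

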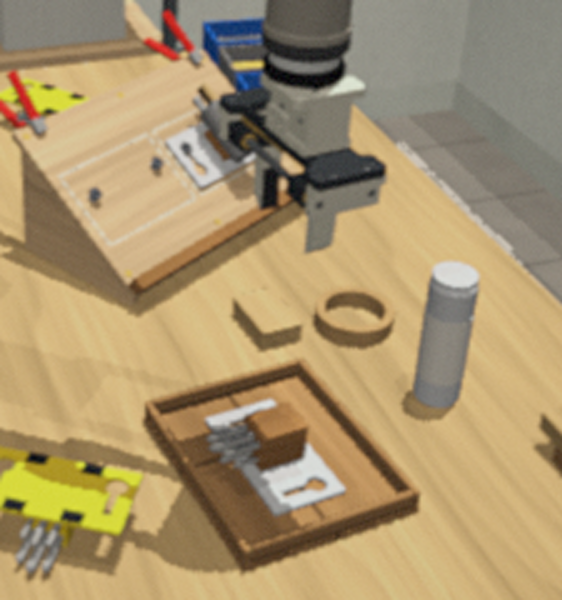

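The holder lies flat in the tray. The other holder is still hung, and the can, tape and offcut look unmoved. One numeric check, then hand in.

```bash
python3 - <<'E'
from h import *
a=cv2.imread('pics/side1.png',0);b=cv2.imread('pics/side9.png',0)
for n,(x,y,w,h) in {'tubeplate':(278,180,20,24),'can':(380,235,26,60),'tape':(338,242,38,28),'offcut':(305,242,32,30)}.items():
    m=cv2.matchTemplate(b[y-8:y+h+8,x-8:x+w+8],a[y:y+h,x:x+w],cv2.TM_CCOEFF_NORMED); _,v,_,l=cv2.minMaxLoc(m); print(n,'shift px',l[0]-8,l[1]-8,round(v,3))
print(r.sign_off())
E
```

```text
tubeplate shift px 0 0 0.882
can shift px 0 0 0.999
tape shift px 0 0 0.999
offcut shift px 0 0 0.991
the job is handed in; nothing more can be done
None
```

The bit holder is off the board and lying flat on its back near the middle of the tray. I handed the job in at about 27 s; the sign-off gives no verdict.

**How it went**
- I slid the holder up to its stop, which I felt at about 10 N along the slope. Then I backed it down about 8 mm, lifted it off the studs and lowered it into the tray.
- It touched the tray floor at under 20 N. I then eased off, opened the gripper and moved clear.

**What went wrong on the way**
- **First grasp:** the fingers closed above the block on nothing. The pictures put the fingertips about 35 mm short of the reported tool position along the tool axis. Going about 30 mm deeper gave a grip at 44 mm, the block's width.
- **First lift:** one stud head caught the plate, at about 13 N. I shifted the holder 1.5 mm sideways, and it came off without added force.

**Last checks**
- **Moved objects:** comparing side pictures from before and after, the can, tape and offcut show no shift (match 0.99 or better). The other holder shows none either, though its match is weaker at 0.88, probably because the gripper was near it in the last picture.
- **Holder in the tray:** that it lies flat rests on the last picture and the gripper being within 0.2 degrees of vertical at release. Its position in the tray comes from the gripper's position. I did not measure the holder again after letting go.

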